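# Lift the ink caddy off its sheet and hold it

### The arm

A 6-joint arm with a two-finger parallel gripper is mounted at the origin on the work surface. World frame = base frame: x ahead of the robot, y to its left, z up, the work surface at z = 0. Lengths are in mm, angles in rad, forces in N, time in s.
With the tool pointing down it reaches from about 350 to 975 mm from the base axis. Payload 7.1 kg.
Tool frame: the origin (TCP) lies at the very end of the fingers, on their centre line; the grasp point (between the pads) lies 19 mm behind it; z points along the fingers, y is the direction in which the jaws open and shut (so a half turn about z gives the same grasp; the last joint's range is limited). The gripper opens to 88 mm and grips with 3 to 60 N. Pads are 20 mm wide; open, the fingers measure 115 mm over their backs; the gripper's body (75 mm by 178 mm) begins 61 mm behind the grasp point.
Start: joints at [1.178, 0.423, 1.63, -0, 1.089, -0.019], TCP at [228.19, 581.837, 222.675] pointing down, gripper open.
Joint ranges: [-3, 3], [-0.9, 2.11], [0.09, 2.58], [-1.31, 4.45], [0.11, 2.69], [-2.54, 2.54]. Speed limits (rad/s): [2.39, 2.39, 3.01, 3.14, 3.14, 3.14].

### API

Orientations are given as a rotation vector (axis times angle).
In Python, from workcell import * gives the robot as it stands.
- The arm moves only by the tool play_rows, never from a script. Its argument "plan" is text: rows parted by semicolons, each of 7 numbers parted by spaces: the finger opening in cm, from 0 to 8.78, then the shift along the tool's x, y, z in cm, then the turn, a rotation vector about the tool's x, y, z in degrees. A call has 1 to 20 rows; each row shifts and turns the commanded pose from where the row before left it, along the tool's axes as they then stand; what a row does not reach is not made up. A row lasts 1/8 s, in which the tool goes at most 62.5 mm and 10.7 degrees, less where a joint would pass 70% of its speed; a pose out of reach is approached as far as the arm can. A call is refused whole if a number of a shift passes 6.25 or a number of a turn 10.7, either way. A call with a gripper value outside its range is refused whole. The fingers move at their own pace and stop on an object; the grip force is fixed at half the most. Time passes only in rows, so rows that do not move let the fingers close. It gives the time, the measured TCP pose, the force and the opening at its end, in the units of the state.
- get_obs(): the state, without advancing time (a new reading comes with each control period).
- get_image(name): name is "scene" or "top"; returns a dict with "pixels" (400x640x3 uint8, red, green, blue), "range_z" (400x640 float32, mm along the optical axis (not along the pixel's ray), 0 where there is no reading), "fx", "fy", "cx", "cy" (pixels), "eye" and "attitude" of the camera in the world. Camera axes: x right, y down, z forward; pixel columns grow to the right and rows downward; lengths in mm; the calibration is good to about 2 mm. A picture is of the moment at which its call begins.
- close_job(): hands the job in, once; it reports no verdict.
The state is a dict: "t": time; "qpos": joint angles; "qvel": joint speeds; "joint_torque": joint torques, N m; "ee_pos": TCP position; "orientation": TCP orientation; "ft_force": force on the tool from outside, world axes, zero at the start; "moment": the same for the moment, N m; "width": finger opening in mm.
Only numpy, scipy, OpenCV 4.12 (cv2) and the standard library are available. Lean on these libraries where they do the work, as an engineer would, in place of code of your own. Each camera call takes 0.05 s, during which the arm holds its last target. There are 200 camera calls.

### The job

The newsprint under the ink caddy is to be changed. Put the ink tin that was left on the glass slab back into the caddy's empty bay, setting it down upright without dropping it, then lift the caddy by its handle straight up and hold it level and still about 10 cm above the sheet, with all four tins standing in it, and finish while holding it there. Leave the other things on the table where they are and do not tip the caddy or any tin over.

Things in the scene. Friction and masses are not known exactly. Their poses are not given: they have to be found in the camera images.
- caddy: plywood ink caddy on the newsprint, about 320 g empty, at any heading. Origin: centre of underside, z up. Tray 230 (x) x 224 (y) mm, floor 6 thick, outer walls and cross rail (at y = 0) 22 high, 4 thick. A centre board, 18 thick in x at x = 0, runs along y: 216 long to 76 high, then sloping shoulders up to the handle bar. Board and rail part the tray into four open bays about 102 (x) x 106 (y) mm, one tin to each
- caddy_grip (a point): centre of the caddy's handle bar, 124 mm above the caddy's underside, axes as the caddy's. The bar is 18 mm thick (x), 140 long (y), 32 tall, top at 140; below it an open hand slot 104 long, 32 high. The tins' lids reach only 82 mm. With a tin in every bay the caddy balances about this point
- bay_1 (a point): middle of the floor of the caddy's +x, +y bay (60 mm off the board's mid-plane, 55 mm off the cross rail), on the floor's upper face, 6 mm above the caddy's underside; axes as the caddy's. Most room for a gripper: fingers on the tin's +y and -y sides (in line with the board)
- bay_2 (a point): middle of the floor of the caddy's +x, -y bay (60 mm off the board's mid-plane, 55 mm off the cross rail), on the floor's upper face, 6 mm above the caddy's underside; axes as the caddy's. Most room for a gripper: fingers on the tin's +y and -y sides (in line with the board)
- bay_3 (a point): middle of the floor of the caddy's -x, +y bay (60 mm off the board's mid-plane, 55 mm off the cross rail), on the floor's upper face, 6 mm above the caddy's underside; axes as the caddy's. Most room for a gripper: fingers on the tin's +y and -y sides (in line with the board)
- bay_4 (a point): middle of the floor of the caddy's -x, -y bay (60 mm off the board's mid-plane, 55 mm off the cross rail), on the floor's upper face, 6 mm above the caddy's underside; axes as the caddy's. Most room for a gripper: fingers on the tin's +y and -y sides (in line with the board)
- tin_a_mid (a point): closed round ink tin, dark steel with a paper band, 58 mm diameter (lid rim 59 mm), 76 mm tall, about 110 g, one of four that look alike; this point is its centre, 38 mm above its underside, z along its axis. Three of the four start in the caddy, the fourth stands on the inking slab: which one varies
- tin_b_mid (a point): closed round ink tin, dark steel with a paper band, 58 mm diameter (lid rim 59 mm), 76 mm tall, about 110 g, one of four that look alike; this point is its centre, 38 mm above its underside, z along its axis. Three of the four start in the caddy, the fourth stands on the inking slab: which one varies
- tin_c_mid (a point): closed round ink tin, dark steel with a paper band, 58 mm diameter (lid rim 59 mm), 76 mm tall, about 110 g, one of four that look alike; this point is its centre, 38 mm above its underside, z along its axis. Three of the four start in the caddy, the fourth stands on the inking slab: which one varies
- tin_d_mid (a point): closed round ink tin, dark steel with a paper band, 58 mm diameter (lid rim 59 mm), 76 mm tall, about 110 g, one of four that look alike; this point is its centre, 38 mm above its underside, z along its axis. Three of the four start in the caddy, the fourth stands on the inking slab: which one varies
- sheet: sheet of newsprint lying flat (fixed) on the table under the caddy, 360 x 360 mm, 1 mm thick; origin at its middle, on the table
- slab: glass inking slab, fixed, 420 mm (x) by 280 mm (y), 7 mm thick, with ink smears, to the left of the caddy; origin centre of its underside
- brayer_wide: bystander: ink roller with a 100 mm roller and a red handle, lying at the far edge of the inking slab; origin below the roller's middle
- brayer_small: bystander: small ink roller (60 mm roller, red handle) lying on the table to the right; origin below the roller's middle
- palette_knife: bystander: palette knife 215 mm long, 20 mm wide, 10 mm high at its handle, lying on the slab's edge nearest the caddy, blade to +x; origin at its middle underside
- tape_roll: bystander: roll of masking tape, 104 mm across, 24 mm high, beyond the caddy; origin centre of underside
- lino_block: bystander: lino block on wood, 150 x 100 x 22 mm, on the table to the right; origin centre of underside
- ink_jar: bystander: large black ink jar, 84 mm across, 100 mm tall, beyond the caddy; origin centre of underside
- lino_cutter: bystander: lino cutter with a mushroom wooden handle, 130 mm long, 30 mm thick, near the robot beside the slab; origin at its middle underside
There are look-alikes about, which are no part of the job. What is shaped like the part that bears tin_b_mid but orange is not meant.

How it is judged:
By the outcome, as a careful person would: the job done as asked, in the order asked, and still so for the second after the job is handed in, while the arm keeps its last pose, push and grip.
It also fails if it takes over 54 s, if anything falls off the work surface, if the arm or the gripper's body presses on something with over 40 N, if the wrist force passes 120 N, or if a joint passes its speed limit or range.

## Working session

There is one attempt and no reset: what is moved stays moved. The work goes in short steps, Python scripts to look and compute and a tool call to move; the robot and the scene stay as the last step left them, time stands still between calls to the robot, and variables do not carry over. Pictures are saved under pics/ and viewed, about 8 in all and at most 12, crops included, and the job is handed in when it is done.

Besides the shell and the picture viewer there is one more tool, called after "Request:" in YAML: its name, and indented under it one key for each argument. play_rows: Moves the arm, as the interface text tells. Its arguments: {"type":"object","properties":{"plan":{"type":"string"}},"required":["plan"]}

```bash
mkdir -p pics; ls
cat > h.py <<'E'
from workcell import *
import numpy as np, cv2
from scipy.spatial.transform import Rotation as R
def att(im):
    a=np.array(im["attitude"],float)
    return a if a.shape==(3,3) else R.from_rotvec(a).as_matrix()
def cloud(im):
    z=im["range_z"]; v,u=np.mgrid[:z.shape[0],:z.shape[1]]
    p=np.stack([(u-im["cx"])/im["fx"]*z,(v-im["cy"])/im["fy"]*z,z],-1)
    return p@att(im).T+np.array(im["eye"])
def save(im,n,crop=None,s=1):
    p=im["pixels"][:,:,::-1]
    if crop: x0,y0,x1,y1=crop; p=p[y0:y1,x0:x1]
    cv2.imwrite("pics/"+n,cv2.resize(p,None,fx=s,fy=s,interpolation=cv2.INTER_CUBIC))
E
python3 - <<'E'
from h import *
o=get_obs(); print(o)
for n in("top","scene"):
    im=get_image(n); save(im,n+"0.png",s=1.25); np.savez(n+"0.npz",**im)
    print(n,im["eye"],im["attitude"],im["fx"],im["cx"],im["cy"])
E
```

```text
pics
{'t': 0.0, 'qpos': array([ 1.17798470e+00,  4.23840538e-01,  1.63066187e+00, -1.91886270e-05,
        1.08860734e+00, -1.89944626e-02]), 'qvel': array([ 2.15606209e-05,  6.11499892e-04, -5.76019602e-04, -6.65620015e-04,
        9.33418206e-04,  1.11184787e-03]), 'joint_torque': array([-1.78412945e-03, -5.44616961e+01, -2.73678035e+01,  6.43284875e-02,
        2.25319894e-02, -1.05383190e-04]), 'ee_pos': array([228.00136771, 581.34281325, 221.912942  ]), 'orientation': array([-5.83709244e-01, -3.08659006e+00,  2.33794215e-03]), 'ft_force': array([ 0.39599461,  0.47870003, -0.55613497]), 'moment': array([-0.02841625,  0.04485809, -0.04227789]), 'width': 87.65698674682497}
top [ 356.92262313  -75.61804794 1287.0202352 ] [-2.12840053  2.11464669 -0.18687909] 465.9665609155582 321.61474864012365 191.09478965543173
scene [1202.93797491   14.4501868  1155.03780234] [-1.86628214 -2.00603764  0.54909898] 394.2624861823184 319.3137619756508 191.64381808890272
```

View pics/top0.png

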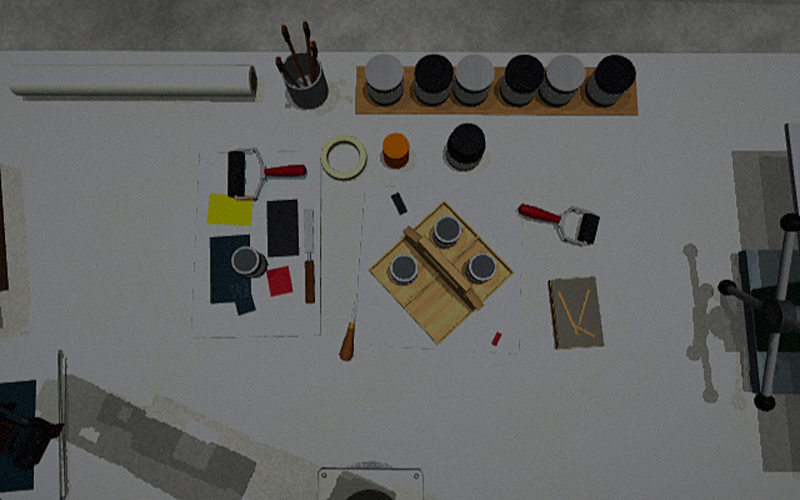

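View pics/scene0.png

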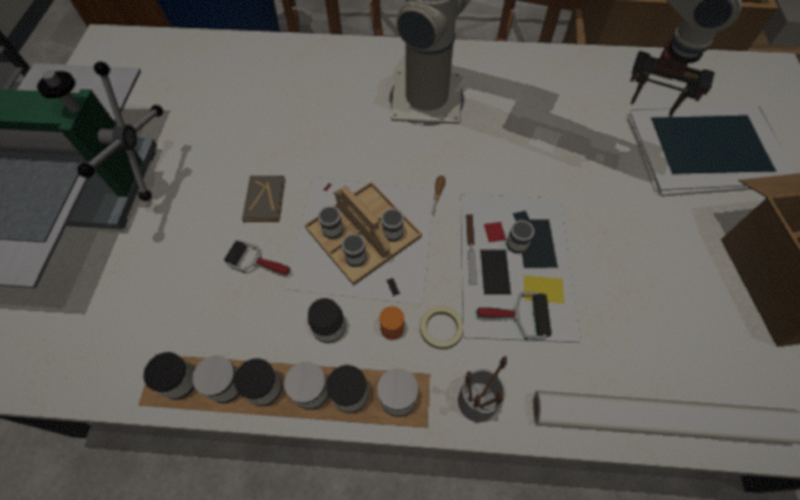

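The top view shows the loose tin at about (247,260), the caddy centred near (443,270) with its bar running from (408,232) to (480,303), and the empty bay at about (437,315). All pixels are in the 800-wide picture.

```bash
cat > m.py <<'E'
from h import *
def blobs(P,m,minA=30):
    n,l,s,c=cv2.connectedComponentsWithStats(m.astype(np.uint8))
    return [(P[l==i],c[i],s[i,4]) for i in range(1,n) if s[i,4]>=minA]
E
python3 - <<'E'
from m import *
for n in("top","scene"):
    im=dict(np.load(n+"0.npz")); P=cloud(im); x,y,z=np.moveaxis(P,-1,0)
    reg=(im["range_z"]>0)&(x>250)&(x<620)&(y<330)&(y>-300)
    print(n,"table z",np.median(z[reg&(abs(z)<15)]))
    for p,c,a in blobs(P,reg&(z>74)&(z<92)):
        (cx,cy),r=cv2.minEnclosingCircle(p[:,:2].astype(np.float32))
        print(" lid",c.round(),a,np.median(p,0).round(1),"circ",round(cx,1),round(cy,1),round(r,1))
    for p,c,a in blobs(P,reg&(z>120)&(z<150)):
        t=p[p[:,2]>np.percentile(p[:,2],50)-6]
        print(" bar",c.round(),a,np.median(t,0).round(1),cv2.minAreaRect(t[:,:2].astype(np.float32)))
    w=reg&(z>16)&(z<30)&(x<560)&(y<80)&(y>-280)
    for p,c,a in blobs(P,w,40): print(" wall",c.round(),a,cv2.minAreaRect(p[:,:2].astype(np.float32)))
E
```

```text
top table z 1.4033674084594168
 lid [358. 185.] 333 [ 598.4 -160.5   82.3] circ 602.2 -160.1 29.1
 lid [328. 187.] 53 [593.3 -81.8  81.5] circ 588.9 -84.7 18.8
 lid [350. 214.] 74 [ 521.1 -141.    76.9] circ 524.2 -138.3 60.1
 lid [196. 208.] 400 [533.6 263.3  82.6] circ 534.0 263.9 29.7
 lid [323. 214.] 390 [519.7 -69.1  82.7] circ 520.2 -68.9 29.5
 lid [386. 213.] 393 [ 523.4 -232.6   82.5] circ 522.9 -232.5 29.6
 lid [379. 241.] 73 [ 450.  -216.    82.5] circ 457.3 -203.9 30.1
 bar [356. 211.] 452 [ 520.6 -151.1  139.9] ((521.36767578125, -150.27255249023438), (138.78341674804688, 18.66901397705078), 43.28397750854492)
 wall [335. 241.] 299 ((479.2615051269531, -104.36474609375), (224.08712768554688, 107.48889923095703), 44.08989715576172)
 wall [278. 275.] 215 ((369.9807434082031, 52.424163818359375), (26.263240814208984, 82.43278503417969), 88.43142700195312)
scene table z 2.291159734151165
 lid [291. 178.] 198 [ 533.6 -141.4   78.4] circ 525.8 -150.4 112.4
 lid [263. 172.] 236 [ 525.4 -229.7   82.9] circ 523.6 -230.4 30.6
 lid [314. 174.] 235 [521.4 -66.3  83.2] circ 521.1 -66.6 31.1
 lid [418. 184.] 248 [535.6 265.1  82.7] circ 534.1 266.9 30.4
 lid [283. 193.] 204 [ 600.5 -157.6   83.4] circ 601.5 -157.6 30.3
 bar [288. 165.] 296 [ 527.1 -145.1  140.5] ((521.87060546875, -147.45623779296875), (144.3603973388672, 19.758773803710938), 42.8822021484375)
 wall [351. 149.] 111 ((377.0711669921875, 52.60929870605469), (26.610633850097656, 96.15157318115234), 82.96692657470703)
 wall [302. 155.] 89 ((408.635986328125, -106.884765625), (147.86614990234375, 53.19569396972656), 68.0612564086914)
 wall [330. 184.] 59 ((511.5729675292969, -11.658235549926758), (88.39263916015625, 40.96021270751953), 10.739645004272461)
```

```bash
cat > go.py <<'E'
from h import *
import sys
# usage: go.py x y z jawdeg : remaining shift (tool axes, cm) and turn (deg) from the measured pose
def go(x,y,z,jaw):
    o=get_obs(); T=R.from_rotvec(o["orientation"]).as_matrix()
    d=(T.T@(np.array([x,y,z])-o["ee_pos"]))/10
    c=[]
    for k in (0,180):
        a=np.radians(jaw+k); Y=np.array([np.cos(a),np.sin(a),0]); Z=np.array([0,0,-1.]); X=np.cross(Y,Z)
        c.append(np.degrees(R.from_matrix(T.T@np.c_[X,Y,Z]).as_rotvec()))
    print("t",round(o["t"],2),"pos",o["ee_pos"].round(1),"q",o["qpos"].round(2),"F",o["ft_force"].round(1),"w",round(o["width"],1))
    print("shift cm (tool now)",d.round(2),"turn",c[0].round(1),"or",c[1].round(1))
    for t in c:
        T2=T@R.from_rotvec(t,degrees=True).as_matrix()
        print(" shift after turn",((T2.T@(np.array([x,y,z])-o["ee_pos"]))/10).round(2))
go(*map(float,sys.argv[1:]))
E
python3 go.py 534 264.5 120 43.5
```

```text
t 0.1 pos [228.  581.4 222. ] q [ 1.18  0.42  1.63  0.    1.09 -0.02] F [-0.1  0.1  0.3] w 87.6
shift cm (tool now) [-40.06 -18.31  10.22] turn [-0.1  0.  25.1] or [-0.000e+00 -1.000e-01 -1.549e+02]
 shift after turn [-44.05   0.38  10.2 ]
 shift after turn [44.05 -0.38 10.2 ]
```

Request:
play_rows:
  plan: "8.7 0 0 0 0 0 8.4; 8.7 0 0 0 0 0 8.4; 8.7 0 0 0 0 0 8.3; 8.7 -3 0 0 0 0 0; 8.7 -4.5 0 0 0 0 0; 8.7 -4.5 0 0.5 0 0 0; 8.7 -4.5 0 0.5 0 0 0; 8.7 -4.5 0 1 0 0 0; 8.7 -4.5 0 1 0 0 0; 8.7 -4.5 0 1 0 0 0; 8.7 -4.5 0 1 0 0 0; 8.7 -4.5 0.2 1 0 0 0; 8.7 -3.5 0.2 0 0 0 0; 8.7 -1.5 0 0 0 0 0; 8.7 0 0 0 0 0 0; 8.7 0 0 0 0 0 0"

```text
t: 2.1
ee_pos: [533.0, 266.1, 162.7]
orientation: [-1.239, -2.886, 0.0]
ft_force: [0.4, 0.3, -0.6]
width: 87.1
```

```bash
python3 go.py 534 264.5 31 43.5
```

```text
t 2.1 pos [533.  266.1 162.7] q [ 0.44  0.45  1.74  0.    0.95 -0.32] F [ 0.4  0.3 -0.6] w 87.1
shift cm (tool now) [-0.19 -0.03 13.16] turn [-0. -0.  0.] or [   0.   -0. -180.]
 shift after turn [-0.19 -0.04 13.17]
 shift after turn [ 0.19  0.04 13.17]
```

Request:
play_rows:
  plan: "8.7 -0.2 0 2 0 0 0; 8.7 0 0 3 0 0 0; 8.7 0 0 3 0 0 0; 8.7 0 0 2.5 0 0 0; 8.7 0 0 1.5 0 0 0; 8.7 0 0 0.8 0 0 0; 8.7 0 0 0.3 0 0 0; 8.7 0 0 0 0 0 0; 5 0 0 0 0 0 0; 5 0 0 0 0 0 0; 5 0 0 0 0 0 0; 5 0 0 0 0 0 0; 5 0 0 0 0 0 0; 5 0 0 0 0 0 0"

```text
t: 3.85
ee_pos: [535.5, 264.0, 31.8]
orientation: [1.24, 2.886, 0.001]
ft_force: [0.9, 0.8, 2.4]
width: 57.7
```

```bash
python3 go.py 440.5 -144 150 43.5; python3 -c "
from h import *
save(get_image('scene'),'s1.png',(340,60,500,260),3)"
```

```text
t 3.85 pos [535.5 264.   31.8] q [ 0.44  0.65  1.78 -0.    0.71 -0.32] F [0.9 0.8 2.4] w 57.7
shift cm (tool now) [-23.07 -34.96 -11.83] turn [ 0.  0. -0.] or [  0.  -0. 180.]
 shift after turn [-23.06 -34.97 -11.82]
 shift after turn [ 23.06  34.97 -11.82]
```

View pics/s1.png

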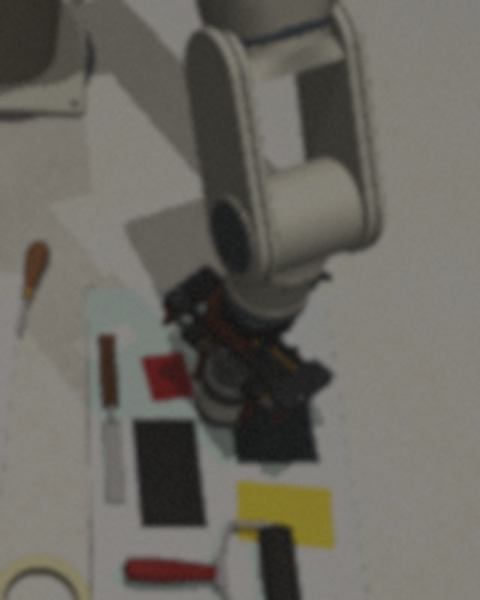

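The crop shows the jaws closed on the tin at about (225,375), and the width of 57.7 mm fits the tin. Next: lift and carry.

Request:
play_rows:
  plan: "5 0 0 -1 0 0 0; 5 0 0 -2.5 0 0 0; 5 0 0 -3.2 0 0 0; 5 0 0 -3.2 0 0 0; 5 -0.5 -0.8 -1.5 0 0 0; 5 -1.5 -2.3 -0.4 0 0 0; 5 -2.3 -3.5 0 0 0 0; 5 -2.3 -3.5 0 0 0 0; 5 -2.3 -3.5 0 0 0 0; 5 -2.3 -3.5 0 0 0 0; 5 -2.3 -3.5 0 0 0 0; 5 -2.3 -3.5 0 0 0 0; 5 -2.3 -3.5 0 0 0 0; 5 -2.3 -3.5 0 0 0 0; 5 -1.6 -2.4 0 0 0 0; 5 -0.8 -1.2 0 0 0 0; 5 0 0 0 0 0 0; 5 0 0 0 0 0 0"

```text
t: 6.15
ee_pos: [440.3, -139.6, 149.6]
orientation: [-1.24, -2.886, -0.0]
ft_force: [-0.7, -0.4, -1.5]
width: 58.3
```

```bash
python3 go.py 440.5 -144 31 43.5
python3 - <<'E'
from h import *
for n in("scene","top"):
    im=get_image(n); save(im,n+"2.png",(200,60,420,225) if n=="scene" else (240,130,460,295),3.5); np.savez(n+"2.npz",**im)
E
```

```text
t 6.15 pos [ 440.3 -139.6  149.6] q [-0.33  0.3   2.04  0.    0.81 -1.09] F [-0.7 -0.4 -1.5] w 58.3
shift cm (tool now) [-0.33 -0.29 11.86] turn [-0. -0.  0.] or [   0.   -0. -180.]
 shift after turn [-0.33 -0.29 11.86]
 shift after turn [ 0.33  0.29 11.86]
```

View pics/scene2.png

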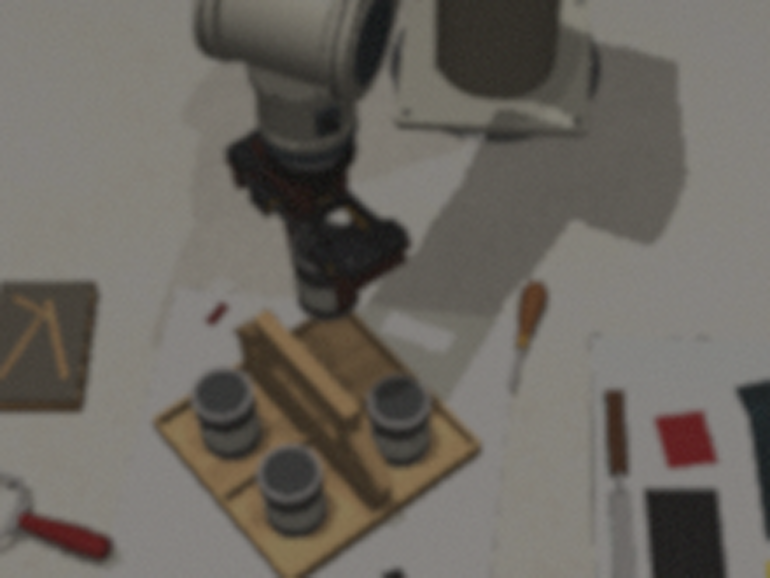

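The crop shows the tin hanging upright at (325,290), behind the bar and above the empty bay, with the other three tins standing. Next: lower it.

Request:
play_rows:
  plan: "5 -0.3 -0.3 0 0 0 0; 5 0 0 1.5 0 0 0; 5 0 0 2.5 0 0 0; 5 0 0 2.5 0 0 0; 5 0 0 2 0 0 0; 5 0 0 1.4 0 0 0; 5 0 0 0.8 0 0 0; 5 0 0 0.4 0 0 0; 5 0 0 0.2 0 0 0; 5 0 0 0 0 0 0; 5 0 0 0 0 0 0"

```text
t: 7.62
ee_pos: [440.5, -144.7, 37.1]
orientation: [1.24, 2.886, 0.0]
ft_force: [-0.4, -0.3, -1.1]
width: 57.7
```

```bash
python3 go.py 440.5 -144 31 43.5
```

```text
t 7.62 pos [ 440.5 -144.7   37.1] q [-0.34  0.52  2.08 -0.    0.54 -1.1 ] F [-0.4 -0.3 -1.1] w 57.7
shift cm (tool now) [0.05 0.04 0.61] turn [ 0.  0. -0.] or [ 1.0e-01 -0.0e+00  1.8e+02]
 shift after turn [0.05 0.04 0.61]
 shift after turn [-0.05 -0.04  0.61]
```

Request:
play_rows:
  plan: "5 0 0 0.2 0 0 0; 5 0 0 0.1 0 0 0; 5 0 0 0.1 0 0 0; 5 0 0 0 0 0 0; 5 0 0 0 0 0 0"

```text
t: 8.25
ee_pos: [440.2, -144.6, 32.7]
orientation: [-1.241, -2.886, 0.0]
ft_force: [0.1, 0.1, -0.6]
width: 58.5
```

Request:
play_rows:
  plan: "5 0 0 0.05 0 0 0; 5 0 0 0.05 0 0 0; 5 0 0 0 0 0 0; 5 0 0 0 0 0 0"

```text
t: 8.75
ee_pos: [440.3, -144.6, 31.8]
orientation: [1.241, 2.886, 0.0]
ft_force: [-0.3, 0.4, 2.8]
width: 58.2
```

The force changed from about -1 to +2.8 N, so the tin is on the floor. Release it, then rise.

Request:
play_rows:
  plan: "6.2 0 0 0 0 0 0; 6.6 0 0 0 0 0 0; 7.4 0 0 0 0 0 0; 7.4 0 0 0 0 0 0; 7.4 0 0 0 0 0 0; 7.4 0 0 -0.8 0 0 0; 7.4 0 0 -2 0 0 0; 7.4 0 0 -3 0 0 0; 7.4 0 0 -4 0 0 0; 7.4 0 0 -4 0 0 0; 7.4 0 0 -3 0 0 0; 7.4 0 0 -1 0 0 0; 7.4 0 0 0 0 0 0"

```text
t: 10.38
ee_pos: [440.3, -144.6, 209.9]
orientation: [1.24, 2.885, 0.0]
ft_force: [-0.5, 0.4, -0.8]
width: 73.9
```

```bash
python3 go.py 521.4 -150 106 133.5
python3 - <<'E'
from h import *
im=get_image("scene"); save(im,"scene3.png",(200,60,420,225),3.5); np.savez("scene3.npz",**im)
E
```

```text
t 10.38 pos [ 440.3 -144.6  209.9] q [-0.34  0.2   1.99  0.    0.95 -1.1 ] F [-0.5  0.4 -0.8] w 73.9
shift cm (tool now) [-5.97  5.5  10.4 ] turn [ -0.    0.1 -90. ] or [ 0.1  0.  90. ]
 shift after turn [-5.51 -5.98 10.39]
 shift after turn [ 5.51  5.98 10.39]
```

View pics/scene3.png

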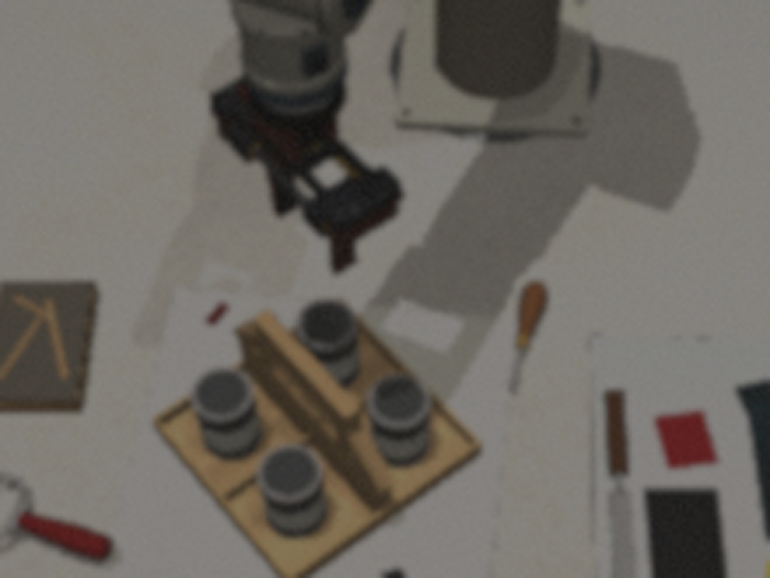

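The crop shows all four tins standing in their bays, with the returned one at (328,340), and the gripper clear of them.

Request:
play_rows:
  plan: "7.4 0 0 0 0 0 10; 7.4 0 0 0 0 0 10; 7.4 0 0 0 0 0 10; 7.4 0 0 0 0 0 10; 7.4 0 0 0 0 0 10; 7.4 0 0 0 0 0 10; 7.4 0 0 0 0 0 10; 7.4 0 0 0 0 0 10; 7.4 0 0 0 0 0 10; 7.4 1 1 0 0 0 0; 7.4 2 2.2 0 0 0 0; 7.4 1.6 1.8 0 0 0 0; 7.4 0.8 0.9 0 0 0 0; 7.4 0 0 0 0 0 0; 7.4 0 0 0 0 0 0"

```text
t: 12.3
ee_pos: [519.2, -150.0, 209.2]
orientation: [-2.917, -1.165, 0.002]
ft_force: [0.2, 0.5, 0.4]
width: 74.4
```

```bash
python3 go.py 521.4 -149.5 106 133.5
python3 - <<'E'
from m import *
im=dict(np.load("scene3.npz")); P=cloud(im); x,y,z=np.moveaxis(P,-1,0)
reg=(im["range_z"]>0)&(x>400)&(x<620)&(y<0)&(y>-300)
for p,c,a in blobs(P,reg&(z>134)&(z<146)): print("bar",a,np.median(p,0).round(1),cv2.minAreaRect(p[:,:2].astype(np.float32)))
for p,c,a in blobs(P,reg&(z>80)&(z<87)): print("lid",a,cv2.minEnclosingCircle(p[:,:2].astype(np.float32)))
E
```

```text
t 12.3 pos [ 519.2 -150.   209.2] q [-0.3   0.32  1.83 -0.    1.    0.51] F [0.2 0.5 0.4] w 74.4
shift cm (tool now) [ 0.2   0.13 10.32] turn [-1.0e-01 -1.0e-01 -1.8e+02] or [-0.1  0.   0. ]
 shift after turn [-0.2  -0.12 10.32]
 shift after turn [ 0.2   0.12 10.32]
bar 231 [ 525.2 -146.8  140.2] ((521.8701782226562, -148.5672149658203), (140.76669311523438, 19.887134552001953), 42.9461784362793)
lid 182 ((437.4092102050781, -141.78225708007812), 30.27606964111328)
lid 192 ((523.1952514648438, -229.52938842773438), 31.30172348022461)
lid 201 ((519.3521728515625, -66.23948669433594), 30.175050735473633)
lid 178 ((602.3483276367188, -158.27200317382812), 29.325424194335938)
```

Request:
play_rows:
  plan: "7.4 0.2 0.1 1 0 0 0.3; 7.4 0 0 2.2 0 0 0; 7.4 0 0 2.5 0 0 0; 7.4 0 0 2.2 0 0 0; 7.4 0 0 1.4 0 0 0; 7.4 0 0 0.7 0 0 0; 7.4 0 0 0.3 0 0 0; 7.4 0 0 0 0 0 0; 5 0 0 0 0 0 0; 3.5 0 0 0 0 0 0; 2.6 0 0 0 0 0 0; 2.2 0 0 0 0 0 0; 1.8 0 0 0 0 0 0; 1 0 0 0 0 0 0; 1 0 0 0 0 0 0; 1 0 0 0 0 0 0; 1 0 0 0 0 0 0"

```text
t: 14.42
ee_pos: [522.3, -149.7, 106.7]
orientation: [2.921, 1.156, 0.0]
ft_force: [1.1, -1.4, -0.6]
width: 17.7
```

The bar is gripped: width 17.7 mm against a bar of 18 mm. Try a small slow lift first.

Request:
play_rows:
  plan: "1 0 0 0 0 0 0; 1 0 0 -0.2 0 0 0; 1 0 0 -0.4 0 0 0; 1 0 0 -0.6 0 0 0; 1 0 0 -0.6 0 0 0; 1 0 0 -0.2 0 0 0; 1 0 0 0 0 0 0; 1 0 0 0 0 0 0; 1 0 0 0 0 0 0; 1 0 0 0 0 0 0"

```text
t: 15.68
ee_pos: [522.1, -149.6, 126.5]
orientation: [-2.921, -1.156, 0.0]
ft_force: [0.8, 0.2, -8.6]
width: 17.5
```

```bash
cat > lv.py <<'E'
from m import *
import sys
o=get_obs(); zc=o["ee_pos"][2]-106.7
print(o["t"],o["ee_pos"].round(1),o["ft_force"].round(1),o["moment"].round(2),round(o["width"],1),"lift",zc.round(1))
im=get_image("scene"); np.savez("lv.npz",**im); save(im,sys.argv[1],(200,60,420,225),3.5)
P=cloud(im); x,y,z=np.moveaxis(P,-1,0)
reg=(im["range_z"]>0)&(x>400)&(x<640)&(y<0)&(y>-300)
for p,c,a in blobs(P,reg&(z>78+zc)&(z<90+zc)): print("lid",a,c.round(),p.mean(0).round(1))
E
python3 lv.py s4.png
```

```text
15.675 [ 522.1 -149.6  126.5] [ 0.8  0.2 -8.6] [0.01 0.12 0.01] 17.5 lift 19.8
lid 172 [261. 170.] [ 529.5 -233.4  103.2]
lid 231 [314. 171.] [521.  -66.  102.9]
lid 57 [305. 189.] [589.8 -86.7 104. ]
lid 250 [282. 191.] [ 603.6 -157.2  103.1]
```

View pics/s4.png

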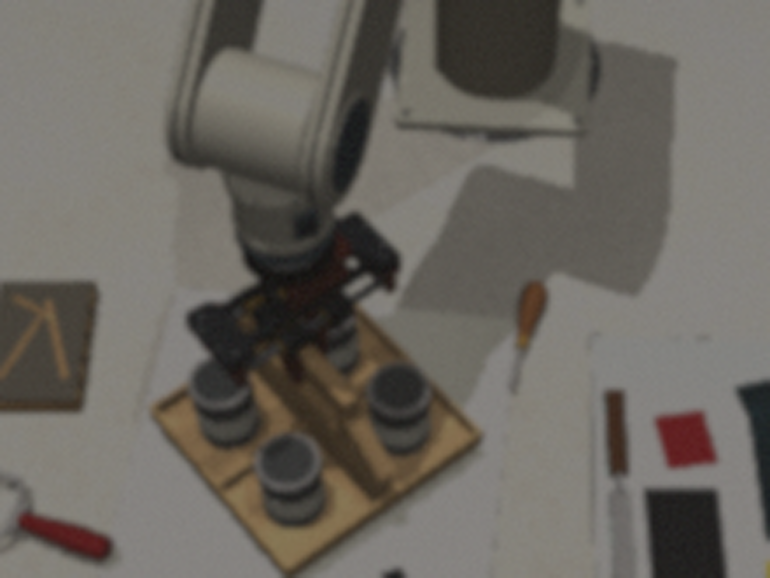

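The crop shows the caddy lifted about 20 mm. It is level: the visible lids at (222,385), (290,460) and (400,385) are all at 103 mm, and the load is about 8 N. Lift another 80 mm.

Request:
play_rows:
  plan: "1 0 0 -0.3 0 0 0; 1 0 0 -0.6 0 0 0; 1 0 0 -0.9 0 0 0; 1 0 0 -1.1 0 0 0; 1 0 0 -1.2 0 0 0; 1 0 0 -1.2 0 0 0; 1 0 0 -1.1 0 0 0; 1 0 0 -0.8 0 0 0; 1 0 0 -0.5 0 0 0; 1 0 0 -0.3 0 0 0; 1 0 0 0 0 0 0; 1 0 0 0 0 0 0; 1 0 0 0 0 0 0; 1 0 0 0 0 0 0; 1 0 0 0 0 0 0; 1 0 0 0 0 0 0; 1 0 0 0 0 0 0; 1 0 0 0 0 0 0"

```text
t: 17.98
ee_pos: [522.2, -149.6, 206.7]
orientation: [2.921, 1.156, 0.0]
ft_force: [-0.4, 0.2, -7.9]
width: 17.7
```

```bash
python3 lv.py s5.png
```

```text
17.975 [ 522.2 -149.6  206.7] [-0.4  0.2 -7.9] [-0.06  0.14  0.02] 17.7 lift 100.0
lid 42 [296. 137.] [ 451.2 -124.5  182.6]
lid 209 [258. 155.] [ 528.4 -231.9  183. ]
lid 254 [313. 156.] [520.9 -65.8 183. ]
lid 58 [302. 174.] [585.7 -92.1 183.8]
lid 286 [279. 178.] [ 603.9 -157.   183. ]
```

View pics/s5.png

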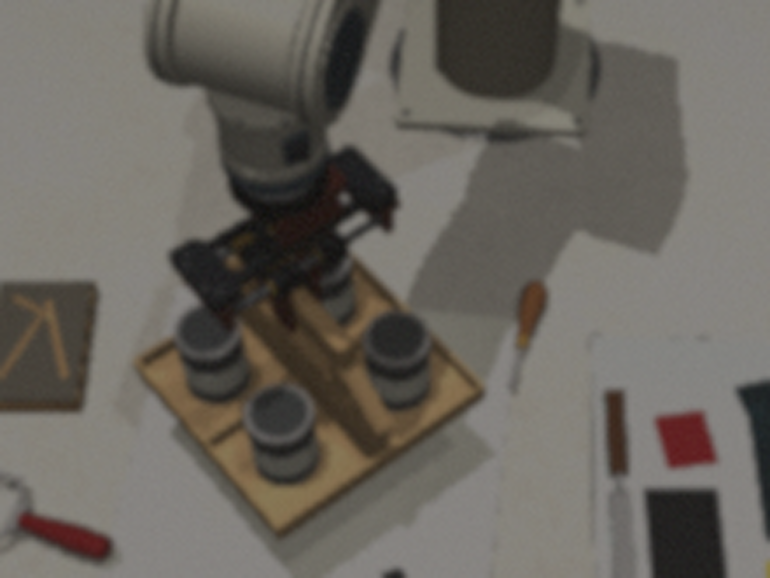

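The crop shows the caddy held level about 100 mm up. All four tins are standing, with lids at (208,330), (280,410) and (398,340); the fourth is partly hidden at (335,285). All four lids measure 183 mm. Hand in.

```bash
python3 -c "
from workcell import *
print(close_job())"
```

```text
the job is handed in; nothing more can be done
None
```

The loose tin is back in the caddy's empty bay. The caddy is held by its handle about 100 mm above the sheet, and the job was handed in after about 18 s on the robot clock. I set the tin down with a contact force of about 3 N before opening the fingers.

Last checks before handing in:
- **Level:** all four lids read between 182.6 and 183.0 mm in height, so the caddy is level.
- **Grip:** the finger opening was 17.7 mm on the 18 mm bar, with a load of 7.9 N at the wrist.
- **Tins:** all four stand in their bays. The returned one is partly hidden by the gripper in the last picture, so only part of its lid could be measured.
- **Other things on the table:** I didn't see any of them moved, but I didn't measure their positions again at the end.

No check failed. The top and scene cameras put the bar's centre about 3 mm apart, which did not affect the grip.

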